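Seat the juicing cone of a citrus press on its splined drive and close the arm

TASK

The orange juicing cone of the citrus press has been put back badly: it is riding on top of the drive teeth. Turn it, for instance by pushing one of its wings round, until the teeth mesh and it drops, press it down fully home on the spindle, then swing the press arm down over it until it is shut. Leave the cup under the spout and the two glasses standing where they are.

Things in the scene. Friction and masses are not known exactly. Their poses are not given: they have to be found in the camera images.
- press: White citrus press, 155 x 235 mm, fixed to the worktop. Origin: on the worktop, on the spindle axis; z up. Its steel spout looks along its own -x (to 114 mm from the axis); the white column with the arm's hinge stands on its +x side (86 to 120 mm from the axis, 46 mm wide, 187 mm high). Flat round sieve, radius 76 mm, 83 mm above the worktop (lip 87), spindle in its middle.
- spindle (a point): On the spindle axis, level with the tops of its teeth, 105 mm above the worktop. Fixed to the press. The grey spindle has six upright teeth 60 degrees apart, out to radius 31 mm, standing 16 mm above a flange at 89 mm; above them a smooth 18 mm pilot pin with two small spring catches, up to 140 mm.
- cone: Loose orange juicing cone with ribs, skirt 74 mm across, 68 mm tall, 0.15 kg. Origin: centre of its underside, z up. Hangs on the pilot pin, turns freely. Six teeth inside mesh when its yaw relative to the press is a multiple of 60 degrees (play about 4 either way). Starts 15 to 45 degrees off, origin 104 mm above the worktop. Home: origin 88 to 89 mm above the worktop.
- cone_tip (a point): Rounded tip of the cone, on its axis, 68 mm above its origin. Once meshed (turned either way) the cone drops about 5 mm by its weight onto the spring catches and the teeth stop it turning; then the tip must be pressed straight down some 10 mm more, which takes about 10 to 20 N. Home: tip 156 to 157 mm above the worktop.
- wing_a (a point): Middle of the flat wing on the cone's own +x side: 52 mm from the axis, 11 mm above the cone's origin. The two wings (pulp sweepers) stand out radially to 66 mm from the axis, are 9 mm thick and span 3 to 19 mm above the cone's origin.
- wing_b (a point): The same point on the other wing, on the cone's own -x side.
- lever (a joint): Angle of the press arm about its level hinge, rad: 0 = shut (arm level, its cup over the cone), grows as the grip swings up and back, 1.57 = upright, 1.97 = stop. Starts at 1.75 to 1.95. Stiff hinge (about 0.28 N m friction, roughly the arm's own weight): push it all the way down. The cone stops it at 0.07 or more while not home.
- lever_hinge (a point): Centre of the arm's hinge, 103 mm from the spindle axis along the press's +x, 172 mm above the worktop; the hinge line is the press's own y. Fixed to the press.
- lever_grip (a point): Middle of the arm's black round grip, on its centre line, 147 mm from the hinge; the grip is 23 mm thick and spans 118 to 176 mm from the hinge. Behind it the arm is a bar 20 mm wide, 14 mm thick. A steel cup, 94 mm across, reaching 46 mm from the bar's centre line, sits 103 mm from the hinge on the arm's underside (front when open).
- cup_2: White china cup, about 75 mm across, 54 mm high, standing under the spout. Origin: centre of its underside. To be left alone.
- glass_2: Drinking glass, 82 mm across, 86 mm high, to the right of the press. Origin: centre of its underside. To be left alone.
- glass_3: Drinking glass, 82 mm across, 86 mm high, to the left of the press. Origin: centre of its underside. To be left alone.
Things that resemble listed ones, but are neither listed nor needed, are in the scene too. Of the things like the cone, leave any that is purple; of the rest the larger one is meant.

How it is judged:
By the outcome, as a careful person would: the job done as asked, in the order asked, and still so for the second after the job is handed in, with the robot touching nothing.
It also fails if it takes over 58 s, if anything falls off the work surface, if the arm or the gripper's body presses on something with over 40 N, if the wrist force passes 120 N, or if a joint passes its speed limit or range.

ROBOT

A 7-joint arm with a two-finger parallel gripper is mounted at the origin on a cart in front of the work surface, level with it; the furniture and walls round the work are solid. World frame = base frame: x ahead of the robot, y to its left, z up, the work surface at z = 0. Lengths are in m, angles in rad, forces in N, time in s.
With the tool pointing down it reaches from about 0.35 to 0.9 m from the base axis. Payload 7.2 kg.
Tool frame: the origin (TCP) lies at the very end of the fingers, on their centre line; the grasp point (between the pads) lies 19 mm behind it; z points along the fingers, y is the line along which they close (so a half turn about z gives the same grasp; the last joint's range is limited). The gripper opens to 85 mm and grips with 20 to 120 N. Pads are 22 mm wide; open, the fingers measure 114 mm over their backs; the gripper's body (76 mm by 85 mm) begins 54 mm behind the grasp point. The pads swing forward as they close: fully open they stand 13 mm farther back than shut.
Start: joints at [1.085, 0.411, -0.013, 1.596, 0.006, 1.134, -0.082], TCP at [0.254, -0.571, 0.231] pointing down, gripper open.
Joint ranges: [-2.95, 2.95], [-0.29, 1.99], [-1.47, 1.44], [0.14, 2.54], [-1.03, 4.17], [0.13, 1.85], [-2.86, 2.86]. Speed limits (rad/s): [2.39, 2.39, 3.01, 3.01, 3.14, 3.14, 3.14].

INTERFACE

Orientations are given as a unit quaternion [x, y, z, w].
In Python, from bench import sense, viewer, ticket gives the robot as it stands. The module is installed in compiled form; this text tells all that it offers.
- The arm moves only by the shell command python3 -m handwheel 'ROWS' [FORCE]. ROWS is JSON, a list of rows, each an object of numbers: "tx", "ty", "tz": the shift along the world's x, y, z in mm; "ax", "ay", "az": the turn, a rotation vector about the world's x, y, z in rad; "hand": the opening, from 0 (shut) to 1 (fully open). A call has exactly 10 rows; each row shifts and turns the commanded pose from where the row before left it; what a row does not reach is not made up. A row lasts 1/8 s, in which the tool goes at most 62.5 mm and 10.7 degrees, less where a joint would pass 70% of its speed; a pose out of reach is approached as far as the arm can. A call with a gripper value outside its range is refused whole. The fingers move at their own pace and stop on an object; FORCE is the grip in N (left out, the last holds). Time passes only in rows, so rows that do not move let the fingers close, or fill a call up. It gives the time, the measured TCP pose, the force, the opening and the grip force at its end, in the units of the state.
- sense(): the state, without advancing time (a new reading comes with each control period).
- viewer.read_camera(name): name is "side" or "top"; returns the picture (400x640x3 uint8, red, green, blue); there is no depth.
- viewer.camera_model(name): a dict with "fx", "fy", "cx", "cy" (pixels), "distortion" ([k1, k2, p1, p2, k3] as OpenCV has them; the pictures are not rectified), "rvec" (rotation vector, rad) and "tvec" (3), from world to camera coordinates, as OpenCV has them. Camera axes: x right, y down, z forward; pixel columns grow to the right and rows downward; lengths in m; the calibration is good to about 2 mm. A picture is of the moment at which its call begins. camera_model takes no time and is no camera call.
- ticket.finish_job(): hands the job in; it is judged then, once.
The state is a dict: "t": time; "joint_pos": joint angles; "dq": joint speeds; "tau": joint torques, N m; "tool_pos": TCP position; "tool_rot": TCP orientation; "ft_force": force on the tool from outside, world axes, zero at the start; "moment": the same for the moment, N m; "finger_gap": opening from 0.0 (shut) to 1.0 (fully open); "grasp_force": force on a finger pad.
Only numpy, scipy, OpenCV 4.12 (cv2) and the standard library are available. Lean on these libraries where they do the work, as an engineer would, in place of code of your own. Each camera call takes 0.05 s, during which the arm holds its last target. There are 200 camera calls.

## Working session

There is one attempt and no reset: what is moved stays moved. The work goes in short steps, Python scripts to look and compute and a shell command to move; the robot and the scene stay as the last step left them, time stands still between calls to the robot, and variables do not carry over. Pictures are saved under pics/ and viewed, at most 10 in all, crops included, and the job is handed in when it is done.

```bash
mkdir -p pics; python3 - <<'E'
from bench import sense, viewer
import cv2
for n in("side","top"):
    im=viewer.read_camera(n); cv2.imwrite(f"pics/{n}0.png",im[:,:,::-1]); m=viewer.camera_model(n); print(n,m)
    import numpy as np
    R=cv2.Rodrigues(np.array(m["rvec"],float))[0]; print(-R.T@np.array(m["tvec"]).ravel())
print(sense())
E
```

```text
side {'fx': 450.97781343182953, 'fy': 450.97781343182953, 'cx': 321.19293177476555, 'cy': 198.76031796486728, 'distortion': array([-0.09815207,  0.        ,  0.        ,  0.        ,  0.        ]), 'rvec': array([ 0.31467443, -2.47481815,  1.63995306]), 'tvec': array([0.50905537, 0.16704455, 1.20887957])}
[0.21145186 1.14313965 0.63004041]
top {'fx': 396.65206413153027, 'fy': 396.65206413153027, 'cx': 314.847306433589, 'cy': 199.94177376850092, 'distortion': array([-0.00202273,  0.        ,  0.        ,  0.        ,  0.        ]), 'rvec': array([ 2.14396758, -2.15674852,  0.21921129]), 'tvec': array([-0.02114794,  0.55185906,  1.05078257])}
[0.36919457 0.01558524 1.12809225]
{'t': 0.1, 'joint_pos': array([ 1.08480581,  0.41182901, -0.01269786,  1.59695363,  0.00560488,
        1.13430447, -0.08217483]), 'dq': array([-2.52096130e-04, -9.10199160e-04,  4.24832579e-04, -2.53994352e-03,
       -8.55360189e-05, -6.09429767e-04, -1.35061835e-03]), 'tau': array([ 3.36799843e-03, -6.01825762e+01,  6.84966445e-01, -3.00088549e+01,
        1.41241818e-02,  6.51816212e-03,  2.15838116e-05]), 'tool_pos': array([ 0.25336477, -0.57085552,  0.23053432]), 'tool_rot': array([ 9.78256367e-01,  2.07398042e-01, -2.06101645e-04, -6.99702336e-04]), 'ft_force': array([0.35680912, 0.38776705, 0.40654027]), 'moment': array([ 0.00518301, -0.02201627, -0.01012048]), 'grasp_force': 0.0, 'finger_gap': 0.9973004864070093}
```

View pics/side0.png

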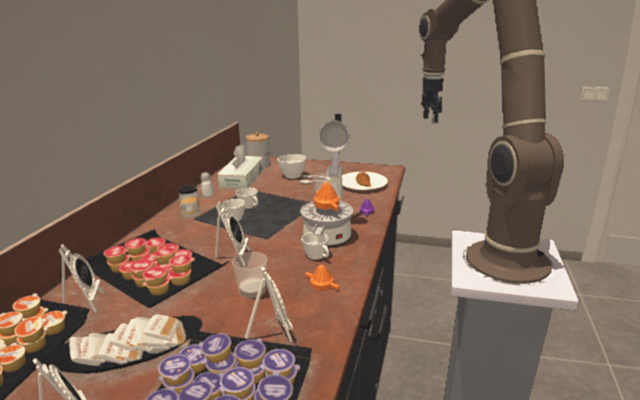

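View pics/top0.png

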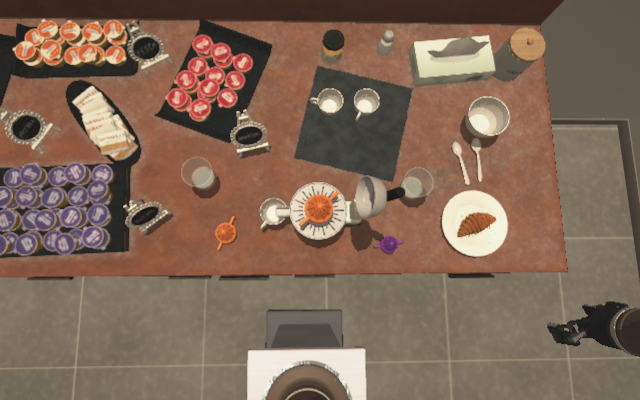

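The side view shows the large orange cone on the press (326,195), a small orange cone on the worktop (321,276) and a purple one (367,206). In the top view these are at (319,208), (226,232) and (389,243). The one on the press is the larger non-purple cone and sits on the spindle, so it is the one meant. I'll confirm in a crop.

```bash
cat > h.py <<'E'
import cv2, numpy as np
from bench import viewer, sense
def grab(n,f=None):
    im=viewer.read_camera(n)[:,:,::-1].copy()
    if f: cv2.imwrite("pics/"+f,im)
    return im
def cam(n):
    m=viewer.camera_model(n);K=np.array([[m["fx"],0,m["cx"]],[0,m["fy"],m["cy"]],[0,0,1.]])
    R=cv2.Rodrigues(np.array(m["rvec"],float))[0];return K,np.array(m["distortion"]),R,np.array(m["tvec"],float).ravel()
def rays(n,uv):
    K,D,R,t=cam(n);p=cv2.undistortPoints(np.array(uv,float).reshape(-1,1,2),K,D).reshape(-1,2)
    d=np.c_[p,np.ones(len(p))]@R; return -R.T@t,d
def plane(n,uv,z):
    o,d=rays(n,uv);return o+d*((z-o[2])/d[:,2])[:,None]
def tri(u1,u2):
    o1,d1=rays("side",[u1]);o2,d2=rays("top",[u2]);d1=d1[0];d2=d2[0]
    s=np.linalg.lstsq(np.c_[d1,-d2],o2-o1,rcond=None)[0];a=o1+s[0]*d1;b=o2+s[1]*d2
    return (a+b)/2,np.linalg.norm(a-b)
def proj(n,P):
    K,D,R,t=cam(n);return cv2.projectPoints(np.array(P,float).reshape(-1,1,3),cv2.Rodrigues(R)[0],t,K,D)[0].reshape(-1,2)
def orange(im):
    h=cv2.cvtColor(im,cv2.COLOR_BGR2HSV);return cv2.inRange(h,(4,170,110),(19,255,255))
def blob(m,box):
    x0,y0,x1,y1=box;z=np.zeros_like(m);z[y0:y1,x0:x1]=m[y0:y1,x0:x1];return z
E
python3 - <<'E'
from h import *
t=cv2.imread("pics/top0.png");s=cv2.imread("pics/side0.png")
a=cv2.resize(t[165:265,200:440],None,fx=3.3,fy=3.3,interpolation=3)
b=cv2.resize(s[105:295,275:405],None,fx=1.5,fy=1.5,interpolation=3)
c=cv2.resize(t[170:250,255:365],None,fx=3.2,fy=3.2,interpolation=3)
o=np.zeros((600,800,3),np.uint8);o[:a.shape[0],:a.shape[1]]=a[:,:800];o[335:335+265,:b.shape[1]]=b[:265]
c=cv2.resize(t[168:248,265:370],None,fx=3.3,fy=3.3,interpolation=3);o[335:335+c.shape[0],300:300+c.shape[1]]=c
cv2.imwrite("pics/crop0.png",o)
mt=blob(orange(t),(280,170,350,245));ms=blob(orange(s),(300,165,355,225))
for n,m in(("top",mt),("side",ms)):
    ys,xs=np.nonzero(m);print(n,len(xs),xs.min(),xs.max(),ys.min(),ys.max(),xs[ys==ys.min()])
# wing direction: pixels projected to z=.115, farthest
ys,xs=np.nonzero(mt);P=plane("top",np.c_[xs,ys],.115);c0=P[:,:2].mean(0)
print("centroid",c0); r=np.linalg.norm(P[:,:2]-c0,axis=1);
for i in np.argsort(-r)[:14]: print(xs[i],ys[i],P[i,:2].round(4),r[i].round(4),np.degrees(np.arctan2(*(P[i,:2]-c0)[::-1])).round(1))
E
```

```text
top 651 300 337 193 225 [336 337]
side 464 314 338 183 210 [324 325 326 327 328]
centroid [ 0.51776829 -0.03147533]
337 193 [ 0.5584 -0.0798] 0.0631 -50.0
300 224 [0.4778 0.0167] 0.0626 129.7
301 225 [0.4752 0.0142] 0.0624 133.0
336 193 [ 0.5584 -0.0772] 0.0611 -48.4
301 224 [0.4778 0.0142] 0.0607 131.2
336 194 [ 0.5557 -0.0771] 0.0594 -50.3
301 223 [0.4803 0.0142] 0.059 129.4
302 224 [0.4778 0.0116] 0.0588 132.9
335 194 [ 0.5557 -0.0745] 0.0574 -48.6
302 223 [0.4803 0.0116] 0.0571 131.0
335 195 [ 0.5531 -0.0745] 0.0557 -50.6
334 194 [ 0.5557 -0.0719] 0.0555 -46.8
302 222 [0.4829 0.0116] 0.0554 129.0
303 223 [0.4803 0.009 ] 0.0552 132.8
```

View pics/crop0.png

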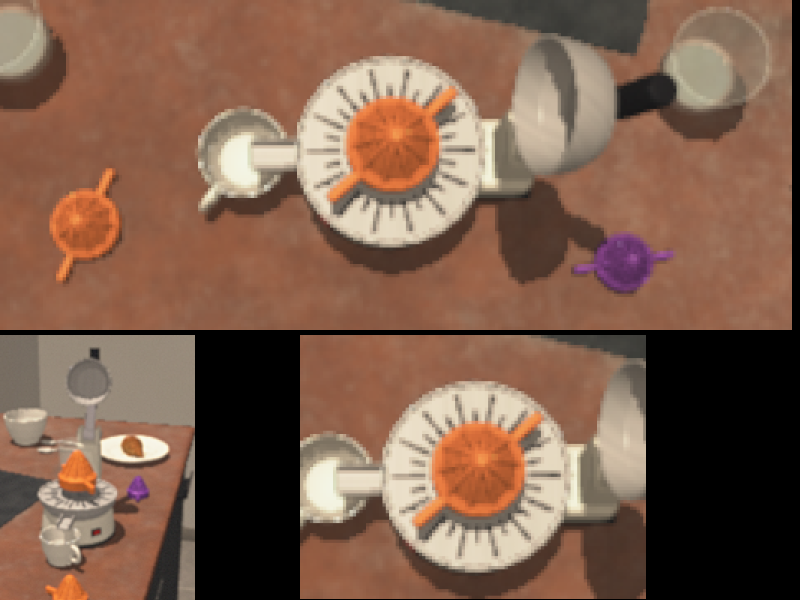

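The crop confirms it: the large orange cone is on the press, with its wings towards (337,193) and (300,224) in the top view. The small orange and purple cones are loose on the worktop. Next I'll measure the tip, the press yaw and the lever.

```bash
python3 - <<'E'
from h import *
t=cv2.imread("pics/top0.png");s=cv2.imread("pics/side0.png")
print("tip",tri((326,183),(319.7,205.3)))
for a in((337,193),(300.5,224.5)): print("wing xy z=.12",plane("top",[a],.12)[0])
ms=blob(orange(s),(300,165,355,225));ys,xs=np.nonzero(ms)
print([(y,xs[ys==y].min(),xs[ys==y].max()) for y in range(183,211,2)])
# dark grip
for n,im,b in(("top",t,(380,180,412,206)),("side",s,(328,108,348,128))):
    m=blob(cv2.inRange(cv2.cvtColor(im,cv2.COLOR_BGR2GRAY),0,55),b);ys,xs=np.nonzero(m);print(n,len(xs),xs.mean(),ys.mean(),xs.min(),xs.max(),ys.min(),ys.max())
# sieve ellipse in top
h=cv2.cvtColor(t,cv2.COLOR_BGR2HSV);m=blob(cv2.inRange(h,(0,0,110),(40,70,255)),(289,178,347,242))
c=max(cv2.findContours(m,0,1)[0],key=cv2.contourArea);e=cv2.minEnclosingCircle(c);print("sieve",e,plane("top",[e[0]],.087),e[1]/396*(1.128-.087))
for z in(.06,.08):print("spout",plane("top",[(276.4,212)],z))
print("glass2",plane("top",[(411,189)],0.0),"glass3",plane("top",[(203,180)],0))
E
```

```text
tip (array([ 0.51838511, -0.03164517,  0.16779247]), np.float64(0.0009411067225010612))
wing xy z=.12 [ 0.55742596 -0.07933514  0.12      ]
wing xy z=.12 [0.47596423 0.01544977 0.12      ]
[(183, np.int64(324), np.int64(328)), (185, np.int64(323), np.int64(330)), (187, np.int64(322), np.int64(331)), (189, np.int64(320), np.int64(332)), (191, np.int64(319), np.int64(334)), (193, np.int64(317), np.int64(335)), (195, np.int64(316), np.int64(336)), (197, np.int64(315), np.int64(337)), (199, np.int64(314), np.int64(338)), (201, np.int64(315), np.int64(337)), (203, np.int64(315), np.int64(337)), (205, np.int64(316), np.int64(337)), (207, np.int64(318), np.int64(337)), (209, np.int64(334), np.int64(337))]
top 174 394.9942528735632 193.4712643678161 387 404 180 200
side 27 338.1111111111111 117.22222222222223 336 340 115 120
sieve ((318.3644104003906, 210.7881317138672), 29.823442459106445) [[ 0.51571543 -0.03200906  0.087     ]] 0.07839950404022679
spout [[0.51664633 0.08059575 0.06      ]]
spout [[0.5138853  0.07937843 0.08      ]]
glass2 [[ 0.59124176 -0.30793901  0.        ]] glass3 [[0.61882697 0.29586519 0.        ]]
```

```bash
python3 - <<'E'
from h import *
t=cv2.imread("pics/top0.png")
m=blob(cv2.inRange(cv2.cvtColor(t,cv2.COLOR_BGR2GRAY),0,55),(384,184,408,204));ys,xs=np.nonzero(m);print(xs.mean(),ys.mean(),xs.min(),xs.max())
# image left end ~ r.118, right end r.176
P,e=tri((338.1,116.5),(402,192)); print("grip end-ish",P,e)
print("spout dir", np.degrees(np.arctan2(.0800+.032,.5155-.517))-180)
for th in(1.75,1.85,1.95):
  for yaw in (-90,-85,-95):
    d=np.array([np.cos(np.radians(yaw)),np.sin(np.radians(yaw))]);H=np.r_[np.array([.517,-.032])+.103*d,.172]
    q=[H+r*np.r_[-np.cos(th)*d,np.sin(th)] for r in(.118,.147,.176)]
    print(th,yaw,proj("top",q).round(0).tolist(),proj("side",q).round(0).tolist(),q[1].round(3))
E
```

```text
395.0346820809249 193.5491329479769 387 404
grip end-ish [ 0.52087131 -0.1952719   0.32592366] 0.0001843957734764656
spout dir -89.23269168491028
1.75 -90 [[380.0, 197.0], [385.0, 195.0], [390.0, 192.0]] [[336.0, 132.0], [337.0, 122.0], [337.0, 112.0]] [ 0.517 -0.161  0.317]
1.75 -85 [[379.0, 192.0], [384.0, 189.0], [390.0, 186.0]] [[333.0, 132.0], [333.0, 122.0], [333.0, 112.0]] [ 0.528 -0.161  0.317]
1.75 -95 [[380.0, 202.0], [385.0, 200.0], [390.0, 198.0]] [[340.0, 132.0], [340.0, 122.0], [341.0, 112.0]] [ 0.506 -0.161  0.317]
1.85 -90 [[385.0, 197.0], [391.0, 195.0], [398.0, 192.0]] [[337.0, 132.0], [338.0, 122.0], [338.0, 112.0]] [ 0.517 -0.176  0.313]
1.85 -85 [[384.0, 192.0], [391.0, 189.0], [398.0, 186.0]] [[334.0, 131.0], [334.0, 122.0], [334.0, 112.0]] [ 0.53  -0.175  0.313]
1.85 -95 [[385.0, 203.0], [391.0, 201.0], [398.0, 199.0]] [[341.0, 132.0], [342.0, 122.0], [343.0, 113.0]] [ 0.504 -0.175  0.313]
1.95 -90 [[389.0, 197.0], [397.0, 195.0], [406.0, 193.0]] [[338.0, 132.0], [339.0, 123.0], [340.0, 113.0]] [ 0.517 -0.189  0.309]
1.95 -85 [[389.0, 192.0], [397.0, 189.0], [405.0, 186.0]] [[334.0, 132.0], [335.0, 122.0], [335.0, 113.0]] [ 0.531 -0.189  0.309]
1.95 -95 [[389.0, 203.0], [397.0, 202.0], [406.0, 200.0]] [[342.0, 132.0], [343.0, 123.0], [344.0, 113.0]] [ 0.503 -0.189  0.309]
```

```bash
python3 -m handwheel '[{"tx":30,"ty":60,"tz":10,"az":-0.1,"hand":0},{"tx":30,"ty":60,"tz":10,"az":-0.1,"hand":0},{"tx":20,"ty":60,"tz":10,"az":-0.1,"hand":0},{"tx":20,"ty":60,"tz":10,"az":-0.1,"hand":0},{"tx":20,"ty":60,"tz":10,"hand":0},{"tx":10,"ty":60,"tz":10,"hand":0},{"ty":60,"tz":10,"hand":0},{"ty":60,"tz":10,"hand":0},{"ty":60,"hand":0},{"ty":40,"hand":0}]' 40
```

```text
invalid input at $[0]: expected keys tx, ty, tz, ax, ay, az, hand
```

```bash
python3 -m handwheel '[{"tx":30,"ty":60,"tz":10,"ax":0,"ay":0,"az":-0.1,"hand":0},{"tx":30,"ty":60,"tz":10,"ax":0,"ay":0,"az":-0.1,"hand":0},{"tx":20,"ty":60,"tz":10,"ax":0,"ay":0,"az":-0.1,"hand":0},{"tx":20,"ty":60,"tz":10,"ax":0,"ay":0,"az":-0.1,"hand":0},{"tx":20,"ty":60,"tz":10,"ax":0,"ay":0,"az":0,"hand":0},{"tx":10,"ty":60,"tz":10,"ax":0,"ay":0,"az":0,"hand":0},{"tx":0,"ty":60,"tz":10,"ax":0,"ay":0,"az":0,"hand":0},{"tx":0,"ty":60,"tz":10,"ax":0,"ay":0,"az":0,"hand":0},{"tx":0,"ty":60,"tz":0,"ax":0,"ay":0,"az":0,"hand":0},{"tx":0,"ty":40,"tz":0,"ax":0,"ay":0,"az":0,"hand":0}]' 40
```

```text
t: 1.35
tool_pos: [0.3769, -0.0024, 0.3092]
tool_rot: [1.0, 0.01, 0.0, 0.0]
ft_force: [1.1, -0.6, -0.0]
finger_gap: 0.002
grasp_force: 0.0
```

```bash
python3 -m handwheel '[{"tx":42,"ty":12,"tz":-20,"ax":0,"ay":0,"az":0,"hand":0},{"tx":42,"ty":12,"tz":-20,"ax":0,"ay":0,"az":0,"hand":0},{"tx":43,"ty":12,"tz":-20,"ax":0,"ay":0,"az":0,"hand":0},{"tx":0,"ty":0,"tz":-30,"ax":0,"ay":0,"az":0,"hand":0},{"tx":0,"ty":0,"tz":-30,"ax":0,"ay":0,"az":0,"hand":0},{"tx":0,"ty":0,"tz":-30,"ax":0,"ay":0,"az":0,"hand":0},{"tx":0,"ty":0,"tz":-25,"ax":0,"ay":0,"az":0,"hand":0},{"tx":0,"ty":0,"tz":-20,"ax":0,"ay":0,"az":0,"hand":0},{"tx":0,"ty":0,"tz":-10,"ax":0,"ay":0,"az":0,"hand":0},{"tx":0,"ty":0,"tz":0,"ax":0,"ay":0,"az":0,"hand":0}]' 40
```

```text
t: 2.6
tool_pos: [0.504, 0.031, 0.1036]
tool_rot: [1.0, 0.009, -0.001, 0.0]
ft_force: [-0.1, 0.1, 0.2]
finger_gap: 0.001
grasp_force: 0.0
```

```bash
python3 -m handwheel '[{"tx":-3,"ty":-2,"tz":0,"ax":0,"ay":0,"az":0,"hand":0},{"tx":-3,"ty":-2,"tz":0,"ax":0,"ay":0,"az":0,"hand":0},{"tx":-2,"ty":-2,"tz":0,"ax":0,"ay":0,"az":0,"hand":0},{"tx":-2,"ty":-2,"tz":0,"ax":0,"ay":0,"az":0,"hand":0},{"tx":-2,"ty":-2,"tz":0,"ax":0,"ay":0,"az":0,"hand":0},{"tx":-2,"ty":-2,"tz":0,"ax":0,"ay":0,"az":0,"hand":0},{"tx":-2,"ty":-2,"tz":0,"ax":0,"ay":0,"az":0,"hand":0},{"tx":-1,"ty":-1,"tz":0,"ax":0,"ay":0,"az":0,"hand":0},{"tx":0,"ty":0,"tz":0,"ax":0,"ay":0,"az":0,"hand":0},{"tx":0,"ty":0,"tz":0,"ax":0,"ay":0,"az":0,"hand":0}]' 40
cat > ang.py <<'E'
from h import *
import sys
k=sys.argv[1]
t=grab("top",f"top{k}.png");s=grab("side",f"side{k}.png")
mt=blob(orange(t),(280,170,350,245));ms=blob(orange(s),(300,165,355,225))
ys,xs=np.nonzero(mt);P=plane("top",np.c_[xs,ys],.115)[:,:2]-[.517,-.032]
r=np.linalg.norm(P,axis=1);a=np.degrees(np.arctan2(P[:,1],P[:,0]));w=(r>.045)
print("wing a",np.median(a[w&(a<30)]) if (w&(a<30)).any() else None,"wing b",np.median(a[w&(a>60)]) if (w&(a>60)).any() else None)
ys,xs=np.nonzero(ms);y0=ys.min();print("side tip row",y0,xs[ys==y0],"rows max",ys.max(),len(xs))
E
python3 ang.py 1
```

```text
t: 3.85
tool_pos: [0.4873, 0.016, 0.1039]
tool_rot: [1.0, 0.009, -0.0, 0.0]
ft_force: [0.1, 0.3, 0.6]
finger_gap: 0.001
grasp_force: 0.0
wing a -37.23194749012312 wing b None
side tip row 183 [324 325] rows max 209 249
```

```bash
python3 -m handwheel '[{"tx":-1,"ty":-1,"tz":0,"ax":0,"ay":0,"az":0,"hand":0},{"tx":-1,"ty":-1,"tz":0,"ax":0,"ay":0,"az":0,"hand":0},{"tx":-1,"ty":-1,"tz":0,"ax":0,"ay":0,"az":0,"hand":0},{"tx":-0.5,"ty":-1,"tz":0,"ax":0,"ay":0,"az":0,"hand":0},{"tx":-0.5,"ty":-1,"tz":0,"ax":0,"ay":0,"az":0,"hand":0},{"tx":0,"ty":0,"tz":0,"ax":0,"ay":0,"az":0,"hand":0},{"tx":0,"ty":0,"tz":0,"ax":0,"ay":0,"az":0,"hand":0},{"tx":0,"ty":0,"tz":0,"ax":0,"ay":0,"az":0,"hand":0},{"tx":0,"ty":0,"tz":0,"ax":0,"ay":0,"az":0,"hand":0},{"tx":0,"ty":0,"tz":0,"ax":0,"ay":0,"az":0,"hand":0}]' 40
python3 ang.py 2
```

```text
t: 5.2
tool_pos: [0.4834, 0.0111, 0.104]
tool_rot: [1.0, 0.009, -0.0, 0.0]
ft_force: [-0.1, -0.5, -0.0]
finger_gap: -0.004
grasp_force: 0.0Traceback (most recent call last):
  File "ang.py", line 6, in <module>
    ys,xs=np.nonzero(mt);P=plane("top",np.c_[xs,ys],.115)[:,:2]-[.517,-.032]
                           ~~~~~^^^^^^^^^^^^^^^^^^^^^^^^^
  File "h.py", line 14, in plane
    o,d=rays(n,uv);return o+d*((z-o[2])/d[:,2])[:,None]
        ~~~~^^^^^^
  File "h.py", line 11, in rays
    K,D,R,t=cam(n);p=cv2.undistortPoints(np.array(uv,float).reshape(-1,1,2),K,D).reshape(-1,2)
                     ~~~~~~~~~~~~~~~~~~~^^^^^^^^^^^^^^^^^^^^^^^^^^^^^^^^^^^^^^^^
cv2.error: OpenCV(4.12.0) /io/opencv/modules/calib3d/src/undistort.dispatch.cpp:347: error: (-215:Assertion failed) CV_IS_MAT(_src) && CV_IS_MAT(_dst) && (_src->rows == 1 || _src->cols == 1) && (_dst->rows == 1 || _dst->cols == 1) && _src->cols + _src->rows - 1 == _dst->rows + _dst->cols - 1 && (CV_MAT_TYPE(_src->type) == CV_32FC2 || CV_MAT_TYPE(_src->type) == CV_64FC2) && (CV_MAT_TYPE(_dst->type) == CV_32FC2 || CV_MAT_TYPE(_dst->type) == CV_64FC2) in function 'cvUndistortPointsInternal'
```

```bash
python3 - <<'E'
from h import *
t=cv2.imread("pics/top2.png");s=cv2.imread("pics/side2.png");s0=cv2.imread("pics/side0.png")
f=lambda i:cv2.resize(i,None,fx=4,fy=4,interpolation=3)
a=np.hstack([f(t[165:245,270:370]),f(s[165:245,290:390])]);b=np.hstack([f(cv2.imread("pics/top1.png")[175:235,270:370]),f(s0[165:225,290:390])])
cv2.imwrite("pics/c2.png",np.vstack([a,b]))
ys,xs=np.nonzero(blob(orange(s),(300,165,355,225)));print(ys.min(),ys.max(),len(xs))
E
```

```text
185 211 304
```

View pics/c2.png

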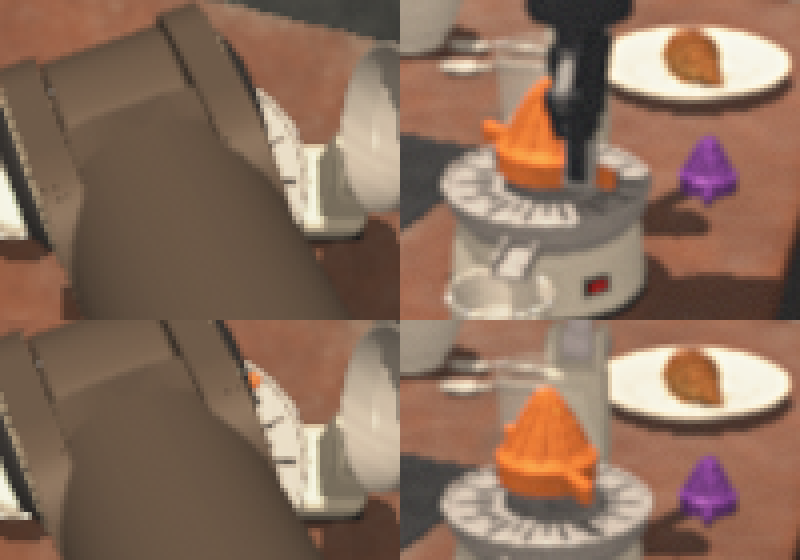

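The side view shows the cone (tip about (326,185), 2 px lower than before) sitting close to the sieve with its wings turned; it appears to have dropped. I'll back off and move above the tip.

```bash
python3 -m handwheel '[{"tx":5,"ty":6,"tz":0,"ax":0,"ay":0,"az":0,"hand":0},{"tx":5,"ty":6,"tz":0,"ax":0,"ay":0,"az":0,"hand":0},{"tx":0,"ty":0,"tz":20,"ax":0,"ay":0,"az":0,"hand":0},{"tx":0,"ty":0,"tz":30,"ax":0,"ay":0,"az":0,"hand":0},{"tx":0,"ty":0,"tz":30,"ax":0,"ay":0,"az":0,"hand":0},{"tx":0,"ty":0,"tz":30,"ax":0,"ay":0,"az":0,"hand":0},{"tx":-40,"ty":35,"tz":0,"ax":0,"ay":0,"az":0,"hand":0},{"tx":-40,"ty":40,"tz":0,"ax":0,"ay":0,"az":0,"hand":0},{"tx":0,"ty":40,"tz":0,"ax":0,"ay":0,"az":0,"hand":0},{"tx":0,"ty":0,"tz":0,"ax":0,"ay":0,"az":0,"hand":0}]' 40
python3 ang.py 3
```

```text
t: 6.55
tool_pos: [0.4132, 0.1415, 0.2147]
tool_rot: [1.0, 0.012, 0.001, -0.001]
ft_force: [0.6, 0.3, -0.4]
finger_gap: 0.001
grasp_force: 0.0
wing a -30.03551572058759 wing b 149.5840626736185
side tip row 186 [325 326 327 328] rows max 211 482
```

```bash
python3 -m handwheel '[{"tx":26,"ty":-43,"tz":0,"ax":0,"ay":0,"az":0,"hand":0},{"tx":26,"ty":-43,"tz":0,"ax":0,"ay":0,"az":0,"hand":0},{"tx":26,"ty":-43,"tz":0,"ax":0,"ay":0,"az":0,"hand":0},{"tx":26,"ty":-44,"tz":-10,"ax":0,"ay":0,"az":0,"hand":0},{"tx":0,"ty":0,"tz":-20,"ax":0,"ay":0,"az":0,"hand":0},{"tx":0,"ty":0,"tz":-10,"ax":0,"ay":0,"az":0,"hand":0},{"tx":0,"ty":0,"tz":-5,"ax":0,"ay":0,"az":0,"hand":0},{"tx":0,"ty":0,"tz":-3,"ax":0,"ay":0,"az":0,"hand":0},{"tx":0,"ty":0,"tz":0,"ax":0,"ay":0,"az":0,"hand":0},{"tx":0,"ty":0,"tz":0,"ax":0,"ay":0,"az":0,"hand":0}]' 40
```

```text
t: 7.9
tool_pos: [0.5177, -0.0348, 0.1665]
tool_rot: [1.0, 0.009, 0.0, 0.0]
ft_force: [0.4, 0.4, -0.5]
finger_gap: 0.001
grasp_force: 0.0
```

```bash
python3 -m handwheel '[{"tx":0,"ty":2,"tz":-2,"ax":0,"ay":0,"az":0,"hand":0},{"tx":0,"ty":0,"tz":-2,"ax":0,"ay":0,"az":0,"hand":0},{"tx":0,"ty":0,"tz":-2,"ax":0,"ay":0,"az":0,"hand":0},{"tx":0,"ty":0,"tz":-2,"ax":0,"ay":0,"az":0,"hand":0},{"tx":0,"ty":0,"tz":-1,"ax":0,"ay":0,"az":0,"hand":0},{"tx":0,"ty":0,"tz":-1,"ax":0,"ay":0,"az":0,"hand":0},{"tx":0,"ty":0,"tz":0,"ax":0,"ay":0,"az":0,"hand":0},{"tx":0,"ty":0,"tz":0,"ax":0,"ay":0,"az":0,"hand":0},{"tx":0,"ty":0,"tz":0,"ax":0,"ay":0,"az":0,"hand":0},{"tx":0,"ty":0,"tz":0,"ax":0,"ay":0,"az":0,"hand":0}]' 40
```

```text
t: 9.15
tool_pos: [0.5179, -0.0326, 0.1563]
tool_rot: [1.0, 0.009, 0.001, -0.0]
ft_force: [1.9, 2.6, 5.4]
finger_gap: -0.0
grasp_force: 2.6
```

```bash
python3 -m handwheel '[{"tx":0,"ty":0,"tz":-1,"ax":0,"ay":0,"az":0,"hand":0},{"tx":0,"ty":0,"tz":-1,"ax":0,"ay":0,"az":0,"hand":0},{"tx":0,"ty":0,"tz":0,"ax":0,"ay":0,"az":0,"hand":0},{"tx":0,"ty":0,"tz":0,"ax":0,"ay":0,"az":0,"hand":0},{"tx":0,"ty":0,"tz":0,"ax":0,"ay":0,"az":0,"hand":0},{"tx":0,"ty":0,"tz":0,"ax":0,"ay":0,"az":0,"hand":0},{"tx":0,"ty":0,"tz":0,"ax":0,"ay":0,"az":0,"hand":0},{"tx":0,"ty":0,"tz":0,"ax":0,"ay":0,"az":0,"hand":0},{"tx":0,"ty":0,"tz":0,"ax":0,"ay":0,"az":0,"hand":0},{"tx":0,"ty":0,"tz":0,"ax":0,"ay":0,"az":0,"hand":0}]' 40
```

```text
t: 10.4
tool_pos: [0.5186, -0.0319, 0.1557]
tool_rot: [1.0, 0.009, 0.002, -0.0]
ft_force: [-0.7, 4.8, 16.0]
finger_gap: 0.001
grasp_force: 7.9
```

```bash
python3 -m handwheel '[{"tx":0,"ty":0,"tz":-1,"ax":0,"ay":0,"az":0,"hand":0},{"tx":0,"ty":0,"tz":-1,"ax":0,"ay":0,"az":0,"hand":0},{"tx":0,"ty":0,"tz":0,"ax":0,"ay":0,"az":0,"hand":0},{"tx":0,"ty":0,"tz":0,"ax":0,"ay":0,"az":0,"hand":0},{"tx":0,"ty":0,"tz":4,"ax":0,"ay":0,"az":0,"hand":0},{"tx":0,"ty":0,"tz":30,"ax":0,"ay":0,"az":0,"hand":0},{"tx":-30,"ty":0,"tz":40,"ax":0,"ay":0,"az":0,"hand":0},{"tx":-50,"ty":0,"tz":30,"ax":0,"ay":0,"az":0,"hand":0},{"tx":-50,"ty":-20,"tz":30,"ax":0,"ay":0,"az":0,"hand":0},{"tx":0,"ty":-50,"tz":30,"ax":0,"ay":0,"az":0,"hand":0}]' 40
python3 ang.py 4
python3 - <<'E'
from h import *
for k,r in((0,183),(3,186)): pass
for z in(.157,.167,.172): print(z,proj("side",[.517,-.032,z]))
t=cv2.imread("pics/top4.png");s=cv2.imread("pics/side4.png");f=lambda i:cv2.resize(i,None,fx=4,fy=4,interpolation=3)
cv2.imwrite("pics/c4.png",np.hstack([f(t[165:245,270:370]),f(s[165:245,290:390])]))
E
```

```text
t: 11.65
tool_pos: [0.3837, -0.1022, 0.3166]
tool_rot: [1.0, 0.01, -0.001, 0.001]
ft_force: [2.2, -1.5, -0.6]
finger_gap: -0.002
grasp_force: 0.0
wing a -30.03551572058759 wing b 149.3808435330202
side tip row 188 [325 326 327] rows max 213 486
0.157 [[326.6925711  186.51159702]]
0.167 [[326.66092095 183.27572922]]
0.172 [[326.64500506 181.65070359]]
```

View pics/c4.png

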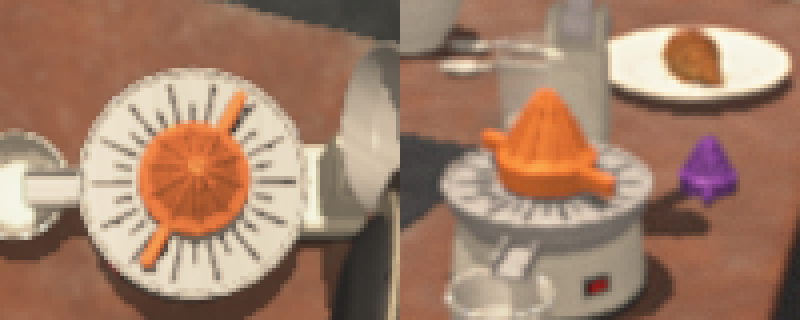

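The cone is home: the tip row went 183 → 188 (about 15 mm down), with the wings at −30°/150°. Next I'll go behind the lever.

```bash
python3 -m handwheel '[{"tx":0,"ty":-50,"tz":25,"ax":0,"ay":0,"az":0,"hand":0},{"tx":0,"ty":-50,"tz":25,"ax":0,"ay":0,"az":0,"hand":0},{"tx":0,"ty":-50,"tz":20,"ax":0,"ay":0,"az":0,"hand":0},{"tx":40,"ty":-10,"tz":0,"ax":0,"ay":0,"az":0,"hand":0},{"tx":50,"ty":0,"tz":0,"ax":0,"ay":0,"az":0,"hand":0},{"tx":45,"ty":0,"tz":0,"ax":0,"ay":0,"az":0,"hand":0},{"tx":0,"ty":0,"tz":-30,"ax":0,"ay":0,"az":0,"hand":0},{"tx":0,"ty":0,"tz":-30,"ax":0,"ay":0,"az":0,"hand":0},{"tx":0,"ty":0,"tz":-30,"ax":0,"ay":0,"az":0,"hand":0},{"tx":0,"ty":0,"tz":0,"ax":0,"ay":0,"az":0,"hand":0}]' 40
```

```text
t: 13.0
tool_pos: [0.5207, -0.2622, 0.2926]
tool_rot: [1.0, 0.009, -0.003, -0.001]
ft_force: [-0.9, 0.0, -0.2]
finger_gap: 0.001
grasp_force: 0.0
```

```bash
python3 -m handwheel '[{"tx":-1,"ty":15,"tz":2,"ax":0,"ay":0,"az":0,"hand":0},{"tx":-1,"ty":12,"tz":0,"ax":0,"ay":0,"az":0,"hand":0},{"tx":0,"ty":10,"tz":0,"ax":0,"ay":0,"az":0,"hand":0},{"tx":0,"ty":10,"tz":0,"ax":0,"ay":0,"az":0,"hand":0},{"tx":0,"ty":10,"tz":0,"ax":0,"ay":0,"az":0,"hand":0},{"tx":0,"ty":10,"tz":0,"ax":0,"ay":0,"az":0,"hand":0},{"tx":0,"ty":10,"tz":0,"ax":0,"ay":0,"az":0,"hand":0},{"tx":0,"ty":10,"tz":0,"ax":0,"ay":0,"az":0,"hand":0},{"tx":0,"ty":10,"tz":0,"ax":0,"ay":0,"az":0,"hand":0},{"tx":0,"ty":0,"tz":0,"ax":0,"ay":0,"az":0,"hand":0}]' 40
python3 - <<'E'
from h import *
t=grab("top","top5.png");s=grab("side","side5.png");f=lambda i:cv2.resize(i,None,fx=3,fy=3,interpolation=3)
cv2.imwrite("pics/c5.png",np.hstack([f(t[130:260,290:420]),f(s[85:215,270:400])]))
E
```

```text
t: 14.25
tool_pos: [0.5211, -0.1695, 0.308]
tool_rot: [1.0, 0.007, 0.005, 0.004]
ft_force: [-23.8, -5.5, 58.2]
finger_gap: 0.001
grasp_force: 30.4
```

View pics/c5.png

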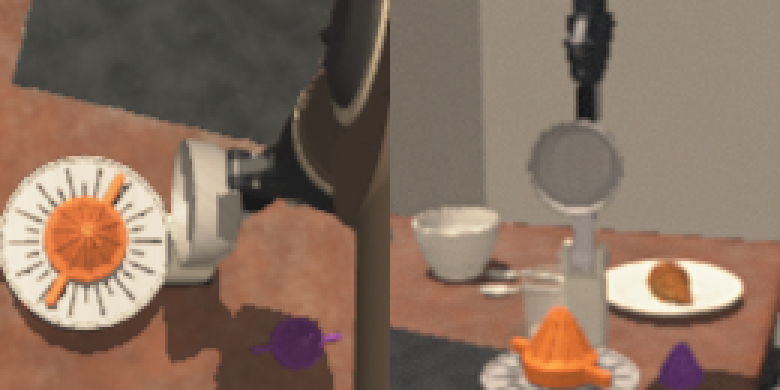

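The side view shows the lever near upright (cup at about (462,140) full-frame) with the finger behind the grip. The grip's end is pushing up under the fingers' wider base, so I'll raise the tool to push with the tips only.

```bash
python3 -m handwheel '[{"tx":0,"ty":-2,"tz":15,"ax":0,"ay":0,"az":0,"hand":0},{"tx":0,"ty":0,"tz":15,"ax":0,"ay":0,"az":0,"hand":0},{"tx":0,"ty":0,"tz":3,"ax":0,"ay":0,"az":0,"hand":0},{"tx":0,"ty":0,"tz":0,"ax":0,"ay":0,"az":0,"hand":0},{"tx":0,"ty":0,"tz":0,"ax":0,"ay":0,"az":0,"hand":0},{"tx":0,"ty":0,"tz":0,"ax":0,"ay":0,"az":0,"hand":0},{"tx":0,"ty":0,"tz":0,"ax":0,"ay":0,"az":0,"hand":0},{"tx":0,"ty":0,"tz":0,"ax":0,"ay":0,"az":0,"hand":0},{"tx":0,"ty":0,"tz":0,"ax":0,"ay":0,"az":0,"hand":0},{"tx":0,"ty":0,"tz":0,"ax":0,"ay":0,"az":0,"hand":0}]' 40
```

```text
t: 15.6
tool_pos: [0.5203, -0.1679, 0.3309]
tool_rot: [1.0, 0.009, -0.0, -0.0]
ft_force: [0.6, -1.4, -0.6]
finger_gap: -0.0
grasp_force: 0.5
```

```bash
python3 -m handwheel '[{"tx":-1,"ty":8,"tz":-2,"ax":0,"ay":0,"az":0,"hand":0},{"tx":-1,"ty":13,"tz":-2,"ax":0,"ay":0,"az":0,"hand":0},{"tx":0,"ty":13,"tz":-2,"ax":0,"ay":0,"az":0,"hand":0},{"tx":0,"ty":13,"tz":-3,"ax":0,"ay":0,"az":0,"hand":0},{"tx":0,"ty":14,"tz":-6,"ax":0,"ay":0,"az":0,"hand":0},{"tx":0,"ty":14,"tz":-7,"ax":0,"ay":0,"az":0,"hand":0},{"tx":0,"ty":13,"tz":-7,"ax":0,"ay":0,"az":0,"hand":0},{"tx":0,"ty":12,"tz":-9,"ax":0,"ay":0,"az":0,"hand":0},{"tx":0,"ty":12,"tz":-9,"ax":0,"ay":0,"az":0,"hand":0},{"tx":0,"ty":12,"tz":-9,"ax":0,"ay":0,"az":0,"hand":0}]' 40
```

```text
t: 16.85
tool_pos: [0.5183, -0.0433, 0.2742]
tool_rot: [1.0, 0.009, -0.0, 0.0]
ft_force: [0.1, -0.9, -0.4]
finger_gap: -0.001
grasp_force: 0.4
```

```bash
python3 -m handwheel '[{"tx":0,"ty":8,"tz":-11,"ax":0,"ay":0,"az":0,"hand":0},{"tx":0,"ty":8,"tz":-11,"ax":0,"ay":0,"az":0,"hand":0},{"tx":0,"ty":8,"tz":-12,"ax":0,"ay":0,"az":0,"hand":0},{"tx":0,"ty":6,"tz":-14,"ax":0,"ay":0,"az":0,"hand":0},{"tx":0,"ty":6,"tz":-14,"ax":0,"ay":0,"az":0,"hand":0},{"tx":0,"ty":6,"tz":-10,"ax":0,"ay":0,"az":0,"hand":0},{"tx":0,"ty":3,"tz":-6,"ax":0,"ay":0,"az":0,"hand":0},{"tx":0,"ty":3,"tz":-5,"ax":0,"ay":0,"az":0,"hand":0},{"tx":0,"ty":0,"tz":-4,"ax":0,"ay":0,"az":0,"hand":0},{"tx":0,"ty":0,"tz":-2,"ax":0,"ay":0,"az":0,"hand":0}]' 40
```

```text
t: 18.1
tool_pos: [0.5185, 0.0039, 0.1859]
tool_rot: [1.0, 0.009, 0.0, 0.0]
ft_force: [0.7, 0.4, 0.1]
finger_gap: 0.001
grasp_force: 0.1
```

```bash
python3 -m handwheel '[{"tx":0,"ty":2,"tz":-1,"ax":0,"ay":0,"az":0,"hand":0},{"tx":0,"ty":2,"tz":-1,"ax":0,"ay":0,"az":0,"hand":0},{"tx":0,"ty":0,"tz":-1,"ax":0,"ay":0,"az":0,"hand":0},{"tx":0,"ty":0,"tz":-1,"ax":0,"ay":0,"az":0,"hand":0},{"tx":0,"ty":0,"tz":-1,"ax":0,"ay":0,"az":0,"hand":0},{"tx":0,"ty":0,"tz":-1,"ax":0,"ay":0,"az":0,"hand":0},{"tx":0,"ty":0,"tz":0,"ax":0,"ay":0,"az":0,"hand":0},{"tx":0,"ty":0,"tz":0,"ax":0,"ay":0,"az":0,"hand":0},{"tx":0,"ty":0,"tz":0,"ax":0,"ay":0,"az":0,"hand":0},{"tx":0,"ty":0,"tz":0,"ax":0,"ay":0,"az":0,"hand":0}]' 40
```

```text
t: 19.35
tool_pos: [0.5188, 0.0085, 0.183]
tool_rot: [1.0, 0.009, 0.001, 0.0]
ft_force: [-9.4, -0.5, 26.1]
finger_gap: 0.001
grasp_force: 13.2
```

The fingertip stalled at z = 0.183, which is the grip top for a shut arm. I'll retreat and check.

```bash
python3 -m handwheel '[{"tx":0,"ty":0,"tz":3,"ax":0,"ay":0,"az":0,"hand":0},{"tx":0,"ty":0,"tz":20,"ax":0,"ay":0,"az":0,"hand":0},{"tx":0,"ty":0,"tz":40,"ax":0,"ay":0,"az":0,"hand":0},{"tx":0,"ty":0,"tz":40,"ax":0,"ay":0,"az":0,"hand":0},{"tx":-40,"ty":-30,"tz":20,"ax":0,"ay":0,"az":0,"hand":0},{"tx":-40,"ty":-50,"tz":0,"ax":0,"ay":0,"az":0,"hand":0},{"tx":-30,"ty":-50,"tz":0,"ax":0,"ay":0,"az":0,"hand":0},{"tx":0,"ty":-60,"tz":0,"ax":0,"ay":0,"az":0,"hand":0},{"tx":0,"ty":-60,"tz":0,"ax":0,"ay":0,"az":0,"hand":0},{"tx":0,"ty":-60,"tz":0,"ax":0,"ay":0,"az":0,"hand":0}]' 40
python3 - <<'E'
from h import *
t=grab("top","top6.png");s=grab("side","side6.png");f=lambda i,k:cv2.resize(i,None,fx=k,fy=k,interpolation=3)
cv2.imwrite("pics/c6.png",np.vstack([f(t[150:260,180:440],3)[:,:780],np.hstack([f(s[160:250,270:400],3),f(s[200:290,220:350],3)])]))
d=np.array([.017,-1]);H=np.r_[np.array([.517,-.032])+.103*d,.172]
for th in(0,.07,.15):
    q=[H+r*np.r_[-np.cos(th)*d,np.sin(th)] for r in(.118,.147,.176)];print(th,proj("side",q).round(1).tolist())
h=blob(cv2.inRange(cv2.cvtColor(s,cv2.COLOR_BGR2GRAY),0,50),(305,165,350,205));ys,xs=np.nonzero(h);print(len(xs),xs.mean(),ys.mean(),ys.min(),ys.max())
E
```

```text
t: 20.6
tool_pos: [0.4091, -0.3027, 0.3033]
tool_rot: [1.0, 0.009, 0.0, 0.0]
ft_force: [1.4, -0.3, -0.0]
finger_gap: -0.001
grasp_force: 0.0
0 [[325.4, 183.5], [323.0, 187.1], [320.4, 190.9]]
0.07 [[325.4, 180.7], [323.0, 183.6], [320.4, 186.6]]
0.15 [[325.5, 177.5], [323.0, 179.5], [320.5, 181.6]]
68 322.36764705882354 188.0441176470588 183 193
```

View pics/c6.png

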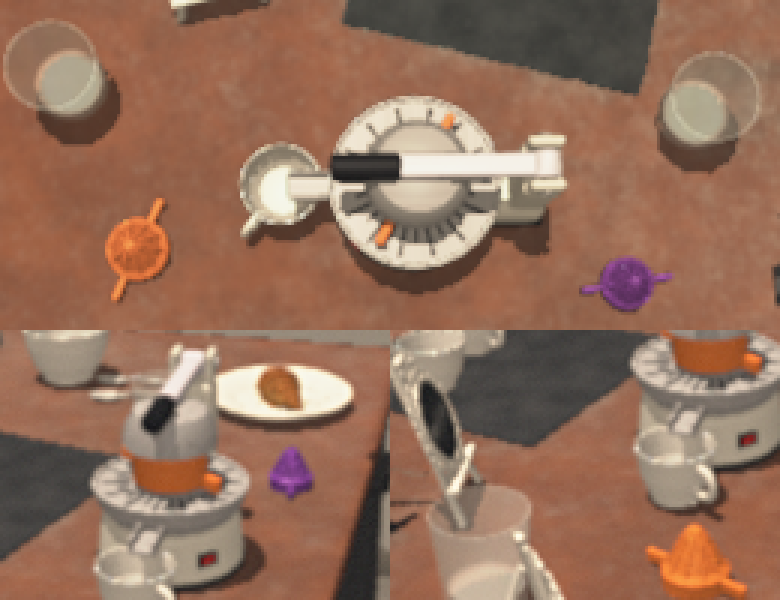

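The press arm lies level over the cone: the grip is at side pixel (322,188), against a predicted (323,187) for shut. The cup at top pixel (273,211) and both glasses are where they were.

```bash
python3 -c "
from bench import ticket; print(ticket.finish_job())"
```

```text
the job is handed in; nothing more can be done
None
```

I turned the cone about 20° until it meshed, pressed it home and swung the press arm shut, leaving the cup and glasses in place. The one thing that might count against it is a 58 N push from the arm's grip end, which I took to be on the fingers, not the gripper body (40 N limit); the job is handed in.

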